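# Lay the Z-bent heat pipe in the soldering jig

### The arm

A 7-joint arm with a two-finger parallel gripper is mounted at the origin on the work surface. World frame = base frame: x ahead of the robot, y to its left, z up, the work surface at z = 0. Lengths are in m, angles in rad, forces in N, time in s.
With the tool pointing down it reaches from about 0.4 to 0.875 m from the base axis. Payload 6.5 kg.
Tool frame: the origin (TCP) lies on the centre line of the jaws, within the pads' length; the fingertips stand robot.tip_reach ahead of it and the grasp point (between the pads) lies 3 mm ahead of it (robot.tip_reach is the distance from the TCP to the fingertips, in m); z points along the fingers, y is the line along which they close (so a half turn about z gives the same grasp; the last joint's range is limited). The gripper opens to 85 mm and grips with 20 to 120 N. Pads are 22 mm wide; open, the fingers measure 114 mm over their backs; the gripper's body (76 mm by 85 mm) begins 54 mm behind the grasp point. The pads swing forward as they close: fully open they stand 13 mm farther back than shut.
Start: joints at [-1.32, 0.536, -0.004, 1.538, 0.003, 1.067, -0.071], TCP at [0.202, 0.618, 0.253] pointing down, gripper open.
Joint ranges: [-2.7, 2.7], [-0.37, 2.16], [-1.27, 1.26], [0.24, 2.4], [-1.31, 4.45], [0.19, 1.91], [-2.76, 2.76]. Speed limits (rad/s): [2.39, 2.39, 3.14, 3.14, 3.14, 3.14, 3.14].

### API

Orientations are given as a unit quaternion [w, x, y, z].
In Python, from cell import robot gives the robot as it stands.
- The arm moves only by the tool apply_moves, never from a script. Its argument "steps" is a list of rows, each an object with "slide": the shift along the tool's x, y, z in mm, a list of three; "twist": the turn, a rotation vector about the tool's x, y, z in degrees, a list of three. A call has 1 to 8 rows; each row is the pose to reach, as a shift and turn from the pose commanded when the call began, along the tool's axes at that moment; what a row does not reach only later rows make up. A row lasts 1/12 s, in which the tool goes at most 41.7 mm and 7.16 degrees, less where a joint would pass 70% of its speed; a pose out of reach is approached as far as the arm can. A call with a gripper value outside its range is refused whole. "gripper" is the closure, from 0 (fully open) to 1 (shut), set as the call begins (left out, the last holds). The fingers move at their own pace and stop on an object; "grip_force" is the grip in N (left out, the last holds). Time passes only in rows, so rows that repeat a pose let the fingers close. It gives the time, the measured TCP pose, the force, the opening and the grip force at its end, in the units of the state.
- robot.observe(): the state, without advancing time (a new reading comes with each control period).
- robot.camera(name): name is "side" or "top" or "wrist"; returns (picture, depth): 480x640x3 uint8, red, green, blue; 480x640 float32, m along the optical axis (not along the pixel's ray), 0 where there is no reading.
- robot.get_calibration(name): a dict with "intrinsics" (3x3 intrinsics, pixels), "R" (3x3) and "t" (3): a world point X has camera coordinates R X + t; the wrist camera has in their place "tool_from_camera" (4x4, takes a point from camera to tool coordinates, whose origin is the TCP and whose axes are the flange's). Camera axes: x right, y down, z forward; pixel columns grow to the right and rows downward; lengths in m; the calibration is good to about 2 mm. A picture is of the moment at which its call begins: read the wrist's pose just before it. get_calibration takes no time and is no camera call.
- robot.job_done(): hands the job in; it is judged then, once.
The state is a dict: "time": time; "joint_positions": joint angles; "joint_velocities": joint speeds; "joint_efforts": joint torques, N m; "ee_pos": TCP position; "tcp_rot": TCP orientation; "contact_force": force on the tool from outside, world axes, zero at the start; "moment": the same for the moment, N m; "gripper_width": opening from 0.0 (shut) to 1.0 (fully open); "grip_force": force on a finger pad.
Only numpy, scipy, OpenCV 4.12 (cv2) and the standard library are available. Lean on these libraries where they do the work, as an engineer would, in place of code of your own. Each camera call takes 0.05 s, during which the arm holds its last target. There are 200 camera calls.

### The job

Three bent copper heat pipes lie on the blue bench mat. Pick up the Z-shaped one, turn it to suit the soldering jig and lower it, without dropping it, so that its two straight ends rest fully down in the jig's two V notches; then let go. Leave the U-shaped and the L-shaped pipe where they lie.

Things in the scene. Friction and masses are not known exactly. Their poses are not given: they have to be found in the camera images.
- zpipe_mid (a point): Centre and balance point of the loose Z-shaped copper pipe: 10 mm tube, 60 g, flat on the mat (mat top 3 mm above bench), this point 5 mm above the mat. From above, in its axes (z up, mm): (-85,-25) to (-30,-25) to (30,25) to (85,25): two parallel ends along x and a slanting middle piece, 39.8 degrees from x, to be gripped across at this point. Same shape after half a turn about z.
- jig_seat (a point): Where the Z pipe's centre belongs, x axes parallel (either way round), 49 mm above the underside of the fixed jig: base plate 150 x 80 x 8 mm (x, y) with two dark Y-shaped rests at (62,25) and (-62,-25) mm from here (jig axes, z up), 20 mm thick along x. V notches run along x, walls 45 degrees, 37 mm wide at the mouth, bottoms 7 mm below, tips 11 mm above this point.
- upipe_mid (a point): Centre of the U-shaped copper pipe (10 mm tube, 70 x 60 mm), loose on the mat; not needed, leave it.
- lpipe_mid (a point): Centre of the L-shaped copper pipe (10 mm tube, arms 80 and 70 mm), loose on the mat; not needed, leave it. A solder reel (54 mm across) and a flux jar (52 mm across) stand beyond the mat's far edge.
Mind the look-alikes: they are no part of the job. What is shaped like the part that bears zpipe_mid but yellow is not meant.

How it is judged:
At the end, for the whole second after the job is handed in: The Z pipe rests, released and still, with both ends down in the notches: its centre within 20 mm (12 mm crosswise) of the seat point level and 5 mm in height, its x axis within 10 degrees of the jig's, lying flat within 10 degrees; the U and L pipes are within 30 mm of where they began (horizontal distance between zpipe_mid and jig_seat below 0.02 m and y of zpipe_mid in the frame of jig_seat between -0.012 and 0.012 m and z of zpipe_mid in the frame of jig_seat between -0.005 and 0.005 m and angle between the x axis of zpipe_mid and the x axis of jig_seat, either way round below 0.17 rad and angle between zpipe_mid's own z axis and vertical below 0.18 rad and linear speed of zpipe below 0.02 m/s and distance of each of upipe_mid, lpipe_mid from where it was at the start of the episode below 0.03 m); the robot touches nothing.
It fails at once if the U or L pipe is pushed more than 30 mm from its place (not (distance of upipe_mid from where it was at the start of the episode below 0.03 m) or not (distance of lpipe_mid from where it was at the start of the episode below 0.03 m)).
It fails at once if the Z pipe is dropped (falls freely more than about 2 cm) (contact force between zpipe and the fingers below 0.05 N and linear speed of zpipe above 0.65 m/s).
It also fails if it takes over 32 s, if anything falls off the work surface, if the arm or the gripper's body presses on something with over 40 N, if the wrist force passes 120 N, or if a joint passes its speed limit or range.

## Working session

There is one attempt and no reset: what is moved stays moved. The work goes in short steps, Python scripts to look and compute and a tool call to move; the robot and the scene stay as the last step left them, time stands still between calls to the robot, and variables do not carry over. Pictures are saved under pics/ and viewed, at most 10 in all, crops included, and the job is handed in when it is done.

Besides the shell and the picture viewer there is one more tool, called after ">>>" as name(argument=value, ...), one argument or row to a line, values as JSON. apply_moves: Moves the arm, as the interface text tells. Its arguments: {"type":"object","properties":{"steps":{"type":"array"},"gripper":{"type":"number"},"grip_force":{"type":"number"}},"required":["steps"]}

```bash
mkdir -p pics
python3 - <<'E'
from cell import robot
import cv2, numpy as np
for n in ("top","side"):
    p,d=robot.camera(n); cv2.imwrite(f"pics/{n}0.png",p[:,:,::-1]); np.save(f"pics/{n}0.npy",d)
    c=robot.get_calibration(n); print(n,c["intrinsics"],c["R"],c["t"])
s=robot.observe(); print(s["time"],s["ee_pos"],s["tcp_rot"],robot.tip_reach)
print(robot.get_calibration("wrist"))
E
```

```text
top [[520.4092881    0.         315.43414537]
 [  0.         520.4092881  234.9822201 ]
 [  0.           0.           1.        ]] [[-0.00759794 -0.999587   -0.02771465]
 [-0.98449267  0.01233504 -0.1749915 ]
 [ 0.17526109  0.0259553  -0.9841798 ]] [-0.13540629  0.50714548  1.22567997]
side [[439.75013655   0.         322.47460977]
 [  0.         439.75013655 239.7997999 ]
 [  0.           0.           1.        ]] [[ 0.6944182  -0.71945434  0.01299256]
 [-0.46560476 -0.46302236 -0.75420322]
 [ 0.54863063  0.51768305 -0.65651253]] [-0.47293626  0.2131244   0.81314048]
0.1 [0.20232418 0.61711606 0.25247779] [-7.69100200e-05  1.57710010e-01  9.87485121e-01 -8.26615977e-04] 0.022
{'intrinsics': array([[379.18436293,   0.        , 326.58146567],
       [  0.        , 379.18436293, 242.27907331],
       [  0.        ,   0.        ,   1.        ]]), 'tool_from_camera': array([[ 3.92594054e-04, -9.44631157e-01, -3.28133849e-01,
         8.34206449e-02],
       [ 9.99999853e-01,  2.47956671e-04,  4.82627438e-04,
        -6.72241325e-04],
       [-3.74541938e-04, -3.28133990e-01,  9.44631116e-01,
        -1.19653775e-01],
       [ 0.00000000e+00,  0.00000000e+00,  0.00000000e+00,
         1.00000000e+00]])}
```

View pics/top0.png

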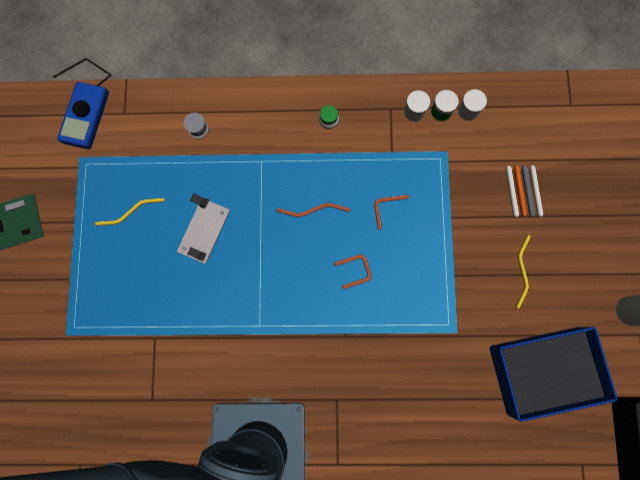

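View pics/side0.png

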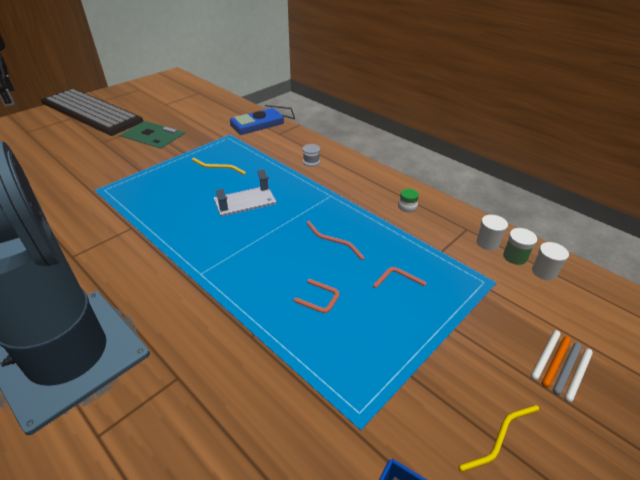

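```bash
cat > h.py <<'E'
import numpy as np, cv2
def cast(uv,K,R,t,z):
    uv=np.atleast_2d(uv).astype(float)
    r=np.c_[(uv-[K[0,2],K[1,2]])/[K[0,0],K[1,1]],np.ones(len(uv))]@R   # R^T applied
    c=-R.T@t
    return (c+r*((z-c[2])/r[:,2])[:,None])[:,:2]
# principal-axis angle of the Z shape relative to its own x
P=np.array([[-85,-25],[-30,-25],[30,25],[85,25]],float)
S=np.vstack([np.linspace(a,b,int(np.hypot(*(b-a))*4)) for a,b in zip(P[:-1],P[1:])])
def pang(q):
    w,v=np.linalg.eigh(np.cov(q.T)); return np.arctan2(v[1,1],v[0,1])
def zpose(q):
    return q.mean(0),(pang(q)-pang(S)+np.pi/2)%np.pi-np.pi/2
def copper(img):
    h=cv2.cvtColor(img,cv2.COLOR_RGB2HSV)
    return cv2.inRange(h,(3,90,60),(14,255,255))
E
python3 - <<'E'
from h import *; from cell import robot
img=cv2.imread("pics/top0.png")[:,:,::-1].copy(); c=robot.get_calibration("top"); a=(c["intrinsics"],c["R"],c["t"])
m=copper(img); m[:,:80]=0; m[:160]=0;m[330:]=0;m[:,450:]=0
n,l,s,ce=cv2.connectedComponentsWithStats(m)
for i in range(1,n):
    if s[i,4]>60:
        v,u=np.where(l==i); q=cast(np.c_[u,v],*a,.008); ctr,th=zpose(q)
        r=cv2.minAreaRect((q*1000).astype(np.float32)); print("copper",s[i],ctr,np.degrees(th),r)
h=cv2.cvtColor(img,cv2.COLOR_RGB2HSV)
w=np.zeros_like(m); w[180:275,165:245]=255
pl=cv2.inRange(h,(0,0,100),(179,70,255))&w; dk=cv2.inRange(h,(0,0,0),(179,255,85))&w
v,u=np.where(pl>0); print("plate",cv2.minAreaRect((cast(np.c_[u,v],*a,.011)*1000).astype(np.float32)))
n,l,s,ce=cv2.connectedComponentsWithStats(dk)
d=np.load("pics/top0.npy")
for i in range(1,n):
    if s[i,4]>30:
        v,u=np.where(l==i)
        uv=np.c_[u,v]; K,R,t=a; dd=d[v,u]
        X=(np.c_[(uv-[K[0,2],K[1,2]])/K[0,0],np.ones(len(uv))]*dd[:,None]-t)@R
        g=X[:,2]>.03; print("dark",s[i],X[g].mean(0),X[:,2].max(),g.sum(), cv2.minAreaRect((X[g,:2]*1000).astype(np.float32)))
crop=np.hstack([cv2.resize(img[180:240,265:365],(400,240),interpolation=2),cv2.resize(img[180:276,160:256],(240,240),interpolation=2)])
cv2.imwrite("pics/crop.png",crop[:,:,::-1])
E
```

```text
copper [375 195  34  34 191] [ 0.58321479 -0.31551115] -68.79697022688345 ((585.3519287109375, -317.2130126953125), (55.000587463378906, 112.89739227294922), 47.24870681762695)
copper [277 203  73  14 226] [ 0.57751322 -0.13317234] 72.07673341773179 ((577.61962890625, -133.73751831054688), (25.108383178710938, 181.0410614013672), 6.216668605804443)
copper [335 255  36  33 254] [ 0.42366775 -0.23909902] -2.1069911971812165 ((421.6659851074219, -232.38197326660156), (67.93130493164062, 76.37787628173828), 16.81963348388672)
plate ((527.3865356445312, 143.42410278320312), (79.49102020263672, 150.0009002685547), 66.88380432128906)
dark [191 194  18  14 139] [0.59463074 0.14438658 0.05434775] 0.06744900404360986 129 ((593.8663330078125, 141.84588623046875), (41.16291046142578, 17.74516487121582), 66.14772033691406)
dark [188 247  18  14 131] [0.46148458 0.14694943 0.05465279] 0.0664821189451306 128 ((460.85125732421875, 145.34817504882812), (44.2840461730957, 17.713953018188477), 67.05631256103516)
```

View pics/crop.png

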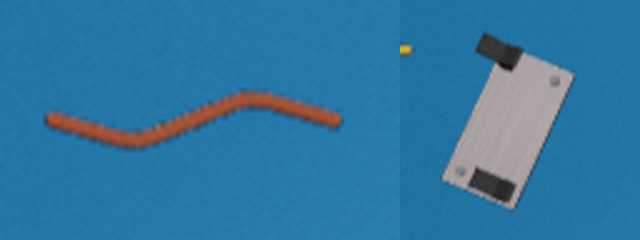

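The crop confirms it. There are three Z shapes in the top view: copper at (313,210), yellow at (130,212) and yellow at (524,272). The copper one on the mat is the one meant, because the other two are yellow. The jig is at about (203,229), with its rests at (199,200) and (198,254).

```bash
cat >> h.py <<'E'
from scipy.spatial.transform import Rotation as Rot
def tool(s): return Rot.from_quat(np.roll(s["tcp_rot"],-1))
def go(s,p,yaw):  # yaw: world angle of tool y, deg, tool pointing down
    T=tool(s); y=np.radians(yaw); Y=np.array([np.cos(y),np.sin(y),0]); Z=np.array([0,0,-1.])
    G=Rot.from_matrix(np.c_[np.cross(Y,Z),Y,Z])
    print("slide",np.round(T.inv().apply(np.array(p)-s["ee_pos"])*1000,1),"twist",np.round((T.inv()*G).as_rotvec(degrees=True),1),
      "t",round(s["time"],2),"F",np.round(s["contact_force"],1))
E
python3 -c "
from h import *; from cell import robot
go(robot.observe(),[.5775,-.133,.2],21.9)"
```

```text
slide [-590.1 -595.9   53.5] twist [-0.1  0.  50. ] t 0.1 F [-0.4  1.   0.5]
```

>>> apply_moves(
  steps=[
    {"slide":[-590,-596,53],"twist":[0,0,50]},
    {"slide":[-590,-596,53],"twist":[0,0,50]},
    {"slide":[-590,-596,53],"twist":[0,0,50]},
    {"slide":[-590,-596,53],"twist":[0,0,50]},
    {"slide":[-590,-596,53],"twist":[0,0,50]},
    {"slide":[-590,-596,53],"twist":[0,0,50]},
    {"slide":[-590,-596,53],"twist":[0,0,50]},
    {"slide":[-590,-596,53],"twist":[0,0,50]},
  ],
  gripper=0,
)

```text
time: 0.77
ee_pos: [0.3515, 0.3181, 0.232]
tcp_rot: [-0.0, 0.563, 0.827, -0.0]
contact_force: [1.4, 0.7, -0.3]
gripper_width: 1.0
grip_force: 0.0
```

```bash
python3 -c "
from h import *; from cell import robot
go(robot.observe(),[.5775,-.133,.2],21.9)"
```

```text
slide [-502.5   45.1   32.1] twist [-0.   0.  -0.4] t 0.77 F [ 1.4  0.7 -0.3]
```

>>> apply_moves(
  steps=[
    {"slide":[-502,45,32],"twist":[0,0,0]},
    {"slide":[-502,45,32],"twist":[0,0,0]},
    {"slide":[-502,45,32],"twist":[0,0,0]},
    {"slide":[-502,45,32],"twist":[0,0,0]},
    {"slide":[-502,45,32],"twist":[0,0,0]},
    {"slide":[-502,45,32],"twist":[0,0,0]},
    {"slide":[-502,45,32],"twist":[0,0,0]},
    {"slide":[-502,45,32],"twist":[0,0,0]},
  ],
)

```text
time: 1.43
ee_pos: [0.5025, 0.0217, 0.2109]
tcp_rot: [-0.0, 0.56, 0.828, 0.0]
contact_force: [0.9, 0.2, 0.4]
gripper_width: 0.997
grip_force: 0.0
```

```bash
python3 -c "
from h import *; from cell import robot
go(robot.observe(),[.5775,-.133,.2],21.9)"
```

```text
slide [-171.6   12.    10.9] twist [-0. -0. -0.] t 1.43 F [0.9 0.2 0.4]
```

>>> apply_moves(
  steps=[
    {"slide":[-171,12,11],"twist":[0,0,0]},
    {"slide":[-171,12,11],"twist":[0,0,0]},
    {"slide":[-171,12,11],"twist":[0,0,0]},
    {"slide":[-171,12,11],"twist":[0,0,0]},
    {"slide":[-171,12,11],"twist":[0,0,0]},
    {"slide":[-171,12,11],"twist":[0,0,0]},
    {"slide":[-171,12,11],"twist":[0,0,0]},
  ],
)

```text
time: 2.02
ee_pos: [0.5764, -0.1302, 0.1995]
tcp_rot: [-0.001, 0.56, 0.828, -0.0]
contact_force: [0.1, 0.2, -0.7]
gripper_width: 1.004
grip_force: 0.0
```

```bash
cat >> h.py <<'E'
def wrist(robot,s):
    c=robot.get_calibration("wrist"); M=c["tool_from_camera"]; T=tool(s).as_matrix()
    A=T@M[:3,:3]; p=T@M[:3,3]+s["ee_pos"]; return c["intrinsics"],A.T,-A.T@p
E
python3 - <<'E'
from h import *; from cell import robot
s=robot.observe(); img,d=robot.camera("wrist"); cv2.imwrite("pics/w1.png",img[:,:,::-1])
m=copper(img); n,l,st,_=cv2.connectedComponentsWithStats(m); a=wrist(robot,s)
for i in range(1,n):
    if st[i,4]>500:
        v,u=np.where(l==i); ctr,th=zpose(cast(np.c_[u,v],*a,.008)); print(st[i],ctr,np.degrees(th))
print(s["ee_pos"])
E
```

```text
[  459     9   181   407 35931] [ 0.79283579 -0.07942842] -85.40741218770155
[ 286  114   92  197 2269] [ 0.57875544 -0.12630951] 71.72760623419622
[  77  212   87   88 2357] [ 0.4240119  -0.23824362] -6.93513049168226
[ 220  352   70   86 1179] [ 0.58462754 -0.3139648 ] -69.41506322281542
[ 387  362   70  104 3618] [ 0.75230848 -0.29697632] 79.06208063516038
[ 0.57635921 -0.13021738  0.19953951]
```

View pics/w1.png

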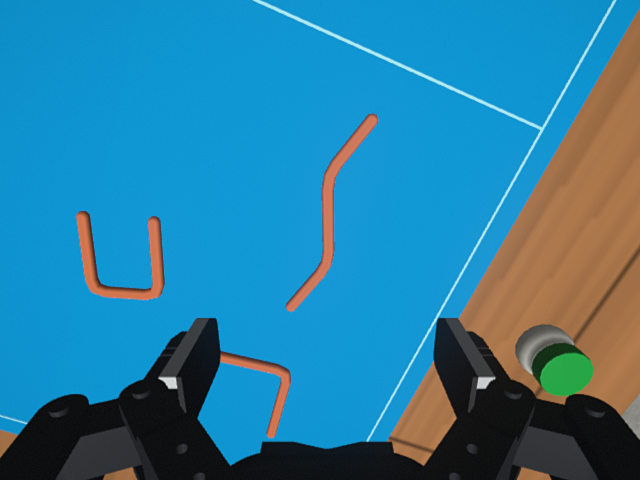

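The copper Z is straight ahead, with its ends at (373,118) and (291,307) and its middle piece running vertically at (328,215). Pixel density skews this centroid, so I'll take the midpoint of the ends from the same picture and do the same in the top view.

Run:
```python
from h import *; from cell import robot
s=robot.observe()
def ends(m,a):
    v,u=np.where(m>0); q=cast(np.c_[u,v],*a,.008); ax=np.array([np.cos(pang(q)),np.sin(pang(q))]); k=q@ax
    e=[q[k>k.max()-.004].mean(0),q[k<k.min()+.004].mean(0)]; d=e[0]-e[1]
    print(np.mean(e,0),np.hypot(*d),(np.degrees(np.arctan2(d[1],d[0])-np.arctan2(50,170))+90)%180-90)
m=copper(cv2.imread("pics/w1.png")[:,:,::-1].copy()); l=cv2.connectedComponents(m)[1]; ends(l==l[215,328],wrist(robot,s))
m=copper(cv2.imread("pics/top0.png")[:,:,::-1].copy()); l=cv2.connectedComponents(m)[1]; c=robot.get_calibration("top"); ends(l==l[210,313],(c["intrinsics"],c["R"],c["t"]))
go(s,[.5775,-.133,.08],21.9)
```

```text
[ 0.57964151 -0.13303466] 0.18134114356271447 73.07494403922237
[ 0.57707662 -0.13387247] 0.17931037995235227 73.06034757865714
slide [ -4.3  -0.4 119.7] twist [-0.  -0.1  0. ] t 2.07 F [0.  0.8 1.4]
```

>>> apply_moves(
  steps=[
    {"slide":[-4,0.5,40],"twist":[0,0,0]},
    {"slide":[-4,0.5,80],"twist":[0,0,0]},
    {"slide":[-4,0.5,115],"twist":[0,0,0]},
    {"slide":[-4,0.5,140],"twist":[0,0,0]},
    {"slide":[-4,0.5,155],"twist":[0,0,0]},
    {"slide":[-4,0.5,165],"twist":[0,0,0]},
    {"slide":[-4,0.5,170],"twist":[0,0,0]},
    {"slide":[-4,0.5,171],"twist":[0,0,0]},
  ],
)

```text
time: 2.73
ee_pos: [0.5788, -0.1329, 0.029]
tcp_rot: [-0.0, 0.56, 0.829, 0.0]
contact_force: [-0.8, 0.1, 0.4]
gripper_width: 1.0
grip_force: 0.0
```

```bash
python3 -c "
from h import *; from cell import robot
s=robot.observe(); go(s,[.5785,-.1332,.027],22.4); print(s['ee_pos'])"
```

```text
slide [-0.2 -0.4  2. ] twist [-0.  -0.  -0.5] t 2.73 F [-0.8  0.1  0.4]
[ 0.57878653 -0.13290756  0.02899304]
```

>>> apply_moves(
  steps=[
    {"slide":[0,0,2],"twist":[0,0,0]},
    {"slide":[0,0,2],"twist":[0,0,0]},
    {"slide":[0,0,2],"twist":[0,0,0]},
    {"slide":[0,0,2],"twist":[0,0,0]},
    {"slide":[0,0,2],"twist":[0,0,0]},
    {"slide":[0,0,2],"twist":[0,0,0]},
    {"slide":[0,0,2],"twist":[0,0,0]},
    {"slide":[0,0,2],"twist":[0,0,0]},
  ],
  gripper=1,
  grip_force=50,
)

```text
time: 3.4
ee_pos: [0.5791, -0.1342, 0.0276]
tcp_rot: [0.0, 0.56, 0.828, 0.0]
contact_force: [-0.7, 0.7, 6.3]
gripper_width: 0.084
grip_force: 48.9
```

Run:
```python
from h import *; from cell import robot
img,d=robot.camera("wrist"); cv2.imwrite("pics/w2.png",cv2.resize(img[240:480,170:490],(800,600))[:,:,::-1])
s=robot.observe(); print(s["contact_force"],s["gripper_width"],s["grip_force"],s["moment"])
```

```text
[-1.35874262  0.78230121  6.54923314] 0.08573604710333028 48.94771635532379 [0.10259257 0.27103538 0.01171136]
```

View pics/w2.png

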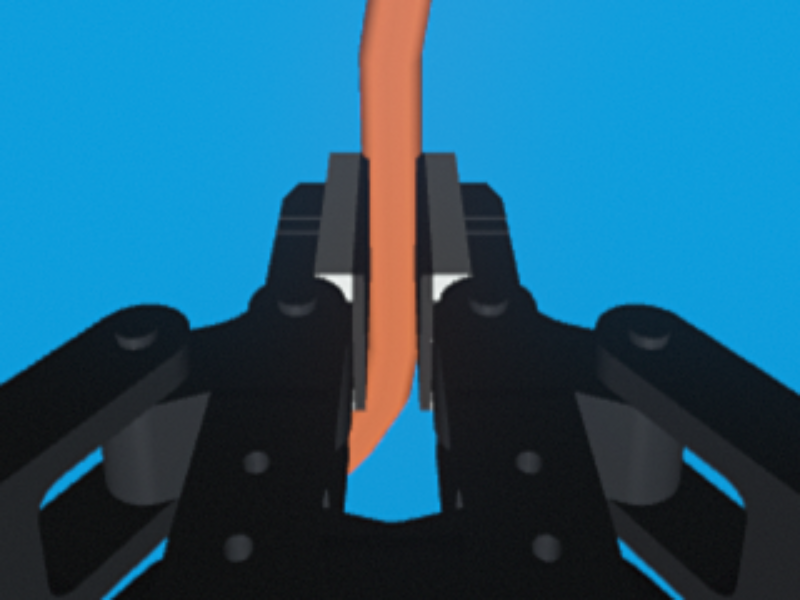

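The pads straddle the tube on its middle piece, and the grip is steady at 49 N. I'll do a small test lift.

>>> apply_moves(
  steps=[
    {"slide":[0,0,-2],"twist":[0,0,0]},
    {"slide":[0,0,-5],"twist":[0,0,0]},
    {"slide":[0,0,-8],"twist":[0,0,0]},
    {"slide":[0,0,-12],"twist":[0,0,0]},
    {"slide":[0,0,-15],"twist":[0,0,0]},
    {"slide":[0,0,-15],"twist":[0,0,0]},
  ],
)

```text
time: 3.95
ee_pos: [0.5794, -0.1343, 0.043]
tcp_rot: [0.001, 0.56, 0.828, 0.0]
contact_force: [0.4, -0.6, -0.8]
gripper_width: 0.089
grip_force: 48.9
```

Run:
```python
from h import *; from cell import robot
s=robot.observe(); img,d=robot.camera("side"); cv2.imwrite("pics/s2.png",cv2.resize(img[170:320,250:450],(800,600),interpolation=2)[:,:,::-1])
go(s,[.5785,-.1332,.16],106.8); print(s["ee_pos"],s["gripper_width"],s["grip_force"])
```

```text
slide [   1.3   -0.3 -117. ] twist [  0.    0.1 -85. ] t 3.95 F [ 0.4 -0.6 -0.8]
[ 0.57936562 -0.13434436  0.04295605] 0.08930159810809364 48.85204553604126
```

View pics/s2.png

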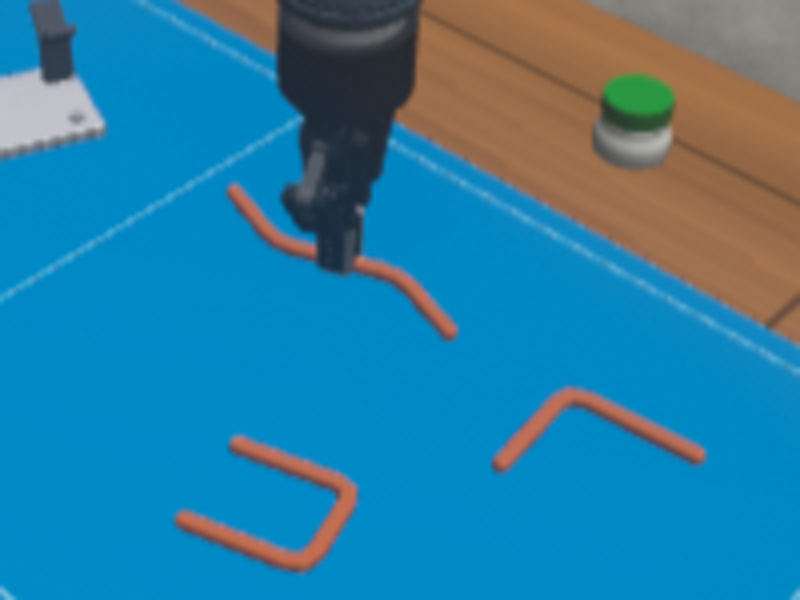

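The pipe is up: the contact force is near zero and the jaws hold the middle piece. Next I'll raise it, then carry it across while turning.

>>> apply_moves(
  steps=[
    {"slide":[0,0,-25],"twist":[0,0,0]},
    {"slide":[0,0,-60],"twist":[0,0,-5]},
    {"slide":[0,0,-95],"twist":[0,0,-12]},
    {"slide":[0,0,-115],"twist":[0,0,-19]},
    {"slide":[0,0,-117],"twist":[0,0,-26]},
    {"slide":[0,0,-117],"twist":[0,0,-33]},
    {"slide":[0,0,-117],"twist":[0,0,-40]},
    {"slide":[0,0,-117],"twist":[0,0,-47]},
  ],
)

```text
time: 4.67
ee_pos: [0.5787, -0.1341, 0.1593]
tcp_rot: [0.0, 0.181, 0.984, -0.0]
contact_force: [-0.8, 0.2, -0.4]
gripper_width: 0.088
grip_force: 48.9
```

```bash
python3 -c "
from h import *; from cell import robot
s=robot.observe(); go(s,[.5277,.1445,.15],106); print(s['gripper_width'],s['grip_force'])"
```

```text
slide [146.7 242.4   9.3] twist [ -0.    0.  -36.8] t 4.67 F [-0.8  0.2 -0.4]
0.0876353678262534 48.88521909713745
```

>>> apply_moves(
  steps=[
    {"slide":[10,16,1],"twist":[0,0,-4]},
    {"slide":[28,46,3],"twist":[0,0,-9]},
    {"slide":[49,80,4],"twist":[0,0,-15]},
    {"slide":[70,115,5],"twist":[0,0,-21]},
    {"slide":[91,150,6],"twist":[0,0,-27]},
    {"slide":[112,185,8],"twist":[0,0,-32]},
    {"slide":[131,217,9],"twist":[0,0,-36]},
    {"slide":[147,242,9],"twist":[0,0,-37]},
  ],
)

```text
time: 5.33
ee_pos: [0.5279, 0.148, 0.15]
tcp_rot: [-0.0, -0.141, 0.99, 0.001]
contact_force: [-0.1, -0.7, -0.5]
gripper_width: 0.088
grip_force: 48.9
```

>>> apply_moves(
  steps=[
    {"slide":[0,0,0],"twist":[0,0,0]},
    {"slide":[0,0,0],"twist":[0,0,0]},
    {"slide":[0,0,0],"twist":[0,0,0]},
  ],
)

```text
time: 5.58
ee_pos: [0.5291, 0.1436, 0.15]
tcp_rot: [-0.0, -0.137, 0.991, -0.0]
contact_force: [0.3, -0.3, -1.8]
gripper_width: 0.088
grip_force: 49.0
```

Run:
```python
from h import *; from cell import robot
s=robot.observe(); w,_=robot.camera("wrist"); t,_=robot.camera("top")
cv2.imwrite("pics/w3r.png",w[:,:,::-1]); cv2.imwrite("pics/t3r.png",t[:,:,::-1])
cv2.imwrite("pics/c3.png",np.hstack([cv2.resize(w,(400,300)),cv2.resize(t[160:280,120:280],(400,300))])[:,:,::-1])
go(s,[.5277,.1445,.15],106); print(s["ee_pos"],s["gripper_width"])
c=robot.get_calibration("top"); K,R,T=c["intrinsics"],c["R"],c["t"]; zc=s["ee_pos"][2]-.0196
m=copper(t); m[:160]=0; m[280:]=0; m[:,:120]=0; m[:,280:]=0
for nm,m,a in (("top",m,(K,R,T)),):
    n,l,st,_=cv2.connectedComponentsWithStats(m)
    for i in range(1,n):
        if st[i,4]>20: v,u=np.where(l==i); q=cast(np.c_[u,v],*a,zc); print(st[i],q.mean(0),q.min(0),q.max(0))
```

```text
slide [1.1 1.3 0. ] twist [-0.1 -0.  -0.2] t 5.58 F [ 0.3 -0.3 -1.8]
[0.52914202 0.14357067 0.15002398] 0.08814855960840388
[190 182  10  18  73] [0.59853253 0.13800614] [0.57816938 0.12668017] [0.61867701 0.14689102]
[184 222  13  39 167] [0.47984122 0.14049908] [0.43635637 0.12951399] [0.52398999 0.15553615]
```

View pics/c3.png

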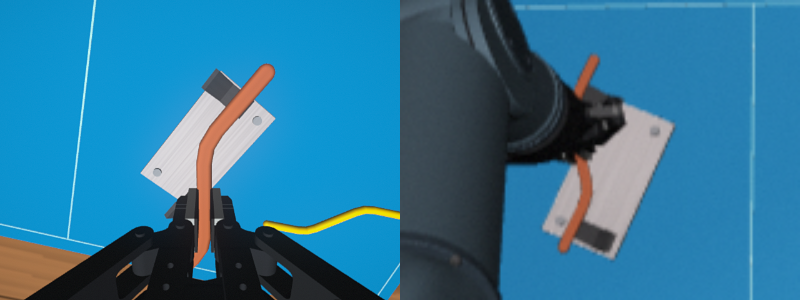

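The pipe hangs over the jig with the matching turn. In the right-hand crop its ends are at (594,58) and (565,250), and the rests are just beside them. I'll work out its pose from the ends in the same top picture.

Run:
```python
from h import *; from cell import robot
t=cv2.imread("pics/t3r.png")[:,:,::-1].copy(); s=robot.observe(); p=s["ee_pos"]
c=robot.get_calibration("top"); a=(c["intrinsics"],c["R"],c["t"])
m=copper(t); m[:160]=0; m[280:]=0; m[:,:120]=0; m[:,280:]=0
v,u=np.where(m>0); q=cast(np.c_[u,v],*a,p[2]-.0196); k=q[:,0]
e=[q[k>k.max()-.005].mean(0),q[k<k.min()+.005].mean(0)]; d=e[0]-e[1]
C=np.mean(e,0); th=np.degrees(np.arctan2(d[1],d[0])-np.arctan2(50,170))
Y=tool(s).as_matrix()[:,1]; print("ends",e,"len",np.hypot(*d),"ctr",C,"yaw",th,"tool y",np.degrees(np.arctan2(Y[1],Y[0])))
# straight-end direction
for nm,sel in (("far",k>.578),("near",k<.475)):
    x=cv2.fitLine((q[sel]*1000).astype(np.float32),2,0,.01,.01).ravel(); print(nm,np.degrees(np.arctan(x[1]/x[0])))
# same ends in wrist view: far end only
w=cv2.imread("pics/w3r.png")[:,:,::-1].copy(); mw=copper(w); l=cv2.connectedComponents(mw)[1]; mw=l==l[240,330] if l[240,330] else mw>0
v,u=np.where(mw); qw=cast(np.c_[u,v],*wrist(robot,s),p[2]-.0196); 
print("wrist tip",qw[v<v.min()+8].mean(0), qw[:,0].min())
h=cv2.cvtColor(w,cv2.COLOR_RGB2HSV)
```

```text
ends [array([0.61550052, 0.13162606]), array([0.43913292, 0.15274824])] len 0.17762791588250443 ctr [0.52731672 0.14218715] yaw -23.218885679053123 tool y 105.68740569352077
far -21.570587
near -25.351574
wrist tip [0.43831566 0.1514764 ] 0.43680146470985654
```

>>> apply_moves(
  steps=[
    {"slide":[-1,2,8],"twist":[0,0,0]},
    {"slide":[-1,2,22],"twist":[0,0,0]},
    {"slide":[-1,2,36],"twist":[0,0,0]},
    {"slide":[-1,2,50],"twist":[0,0,0]},
    {"slide":[-1,2,60],"twist":[0,0,0]},
    {"slide":[-1,2,67],"twist":[0,0,0]},
    {"slide":[-1,2,71],"twist":[0,0,0]},
    {"slide":[-1,2,73],"twist":[0,0,0]},
  ],
)

```text
time: 6.35
ee_pos: [0.5295, 0.1465, 0.0766]
tcp_rot: [-0.0, -0.138, 0.99, -0.0]
contact_force: [0.5, -0.4, -1.0]
gripper_width: 0.089
grip_force: 49.0
```

>>> apply_moves(
  steps=[
    {"slide":[0,0,1],"twist":[0,0,0]},
    {"slide":[0,0,2],"twist":[0,0,0]},
    {"slide":[0,0,3],"twist":[0,0,0]},
    {"slide":[0,0,4],"twist":[0,0,0]},
    {"slide":[0,0,4],"twist":[0,0,0]},
    {"slide":[0,0,4],"twist":[0,0,0]},
  ],
)

```text
time: 6.85
ee_pos: [0.5297, 0.1467, 0.0734]
tcp_rot: [0.0, -0.138, 0.99, -0.0]
contact_force: [-0.0, -0.7, -1.2]
gripper_width: 0.085
grip_force: 49.1
```

>>> apply_moves(
  steps=[
    {"slide":[0,0,0.5],"twist":[0,0,0]},
    {"slide":[0,0,1],"twist":[0,0,0]},
    {"slide":[0,0,1.5],"twist":[0,0,0]},
    {"slide":[0,0,2],"twist":[0,0,0]},
    {"slide":[0,0,2],"twist":[0,0,0]},
    {"slide":[0,0,2],"twist":[0,0,0]},
  ],
)

```text
time: 7.35
ee_pos: [0.5297, 0.1456, 0.0721]
tcp_rot: [-0.0, -0.138, 0.99, -0.001]
contact_force: [-2.9, -3.5, 12.3]
gripper_width: 0.089
grip_force: 50.2
```

Run:
```python
from h import *; from cell import robot
s=robot.observe(); t,_=robot.camera("top"); w,_=robot.camera("wrist"); sd,_=robot.camera("side")
cv2.imwrite("pics/c4.png",np.hstack([cv2.resize(w,(400,300)),cv2.resize(sd[150:240,190:310],(400,300),interpolation=2)])[:,:,::-1]); print(s["contact_force"],s["moment"],s["ee_pos"])
```

```text
[-2.86211585 -3.53465796 12.28541373] [-0.85544374  0.72938776  0.04119351] [0.52967364 0.14564073 0.07210836]
```

View pics/c4.png

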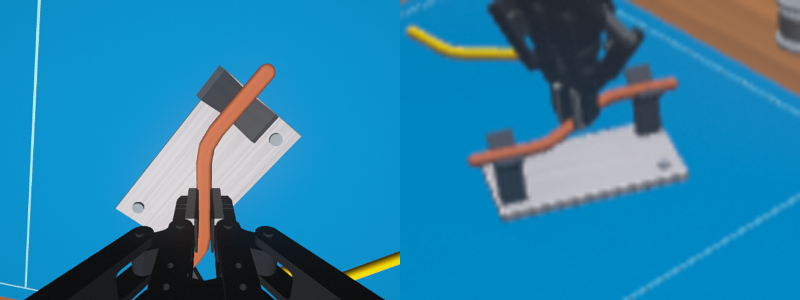

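The pipe is seated in both notches: there is 12 N of contact at the expected height. I'll release gently.

>>> apply_moves(
  steps=[
    {"slide":[0,0,-0.5],"twist":[0,0,0]},
    {"slide":[0,0,-0.5],"twist":[0,0,0]},
    {"slide":[0,0,-0.5],"twist":[0,0,0]},
  ],
  grip_force=20,
)

```text
time: 7.75
ee_pos: [0.5296, 0.1457, 0.0721]
tcp_rot: [-0.0, -0.138, 0.991, -0.001]
contact_force: [-1.7, -4.7, 7.9]
gripper_width: 0.083
grip_force: 49.7
```

>>> apply_moves(
  steps=[
    {"slide":[0,0,0],"twist":[0,0,0]},
    {"slide":[0,0,0],"twist":[0,0,0]},
    {"slide":[0,0,0],"twist":[0,0,0]},
    {"slide":[0,0,0],"twist":[0,0,0]},
    {"slide":[0,0,0],"twist":[0,0,0]},
    {"slide":[0,0,0],"twist":[0,0,0]},
  ],
  gripper=0.5,
)

```text
time: 8.25
ee_pos: [0.5295, 0.1469, 0.0716]
tcp_rot: [-0.0, -0.138, 0.99, 0.0]
contact_force: [0.4, -0.3, -0.3]
gripper_width: 0.501
grip_force: 0.0
```

>>> apply_moves(
  steps=[
    {"slide":[0,0,-5],"twist":[0,0,0]},
    {"slide":[0,0,-15],"twist":[0,0,0]},
    {"slide":[0,0,-35],"twist":[0,0,0]},
    {"slide":[0,0,-60],"twist":[0,0,0]},
    {"slide":[0,0,-90],"twist":[0,0,0]},
    {"slide":[0,0,-110],"twist":[0,0,0]},
    {"slide":[0,0,-120],"twist":[0,0,0]},
    {"slide":[0,0,-120],"twist":[0,0,0]},
  ],
)

```text
time: 8.92
ee_pos: [0.5311, 0.1473, 0.1945]
tcp_rot: [0.003, -0.138, 0.99, 0.001]
contact_force: [-0.2, -0.1, -0.1]
gripper_width: 0.499
grip_force: 0.0
```

Run:
```python
from h import *; from cell import robot
s=robot.observe(); w,_=robot.camera("wrist"); sd,_=robot.camera("side"); t,_=robot.camera("top")
cv2.imwrite("pics/c5.png",np.hstack([cv2.resize(w,(400,300)),cv2.resize(sd[150:240,190:310],(400,300),interpolation=2)])[:,:,::-1])
m=copper(w); l=cv2.connectedComponents(m)[1]; n,l,st,_=cv2.connectedComponentsWithStats(m)
for i in range(1,n):
    if st[i,4]>400:
        v,u=np.where(l==i); q=cast(np.c_[u,v],*wrist(robot,s),.052); ax=np.array([np.cos(pang(q)),np.sin(pang(q))]); k=q@ax
        e=[q[k>k.max()-.004].mean(0),q[k<k.min()+.004].mean(0)]; d=e[0]-e[1]
        print(st[i],np.mean(e,0),np.hypot(*d),np.degrees(np.arctan2(d[1],d[0])-np.arctan2(50,170)))
print(s["contact_force"],s["gripper_width"],s["ee_pos"])
```

```text
[ 276  102  107  231 3404] [0.52968169 0.14366675] 0.18192896871852368 157.17881894538763
[    0   336   153   144 12370] [ 0.76783895 -0.02233002] 0.19762245943477869 127.71053685520405
[ 585  358   55  122 3610] [0.626915   0.45669549] 0.13548718618379085 -166.87611051660897
[ 259  396  134   53 4155] [0.70135357 0.19401924] 0.11470974748373335 76.89786985008199
[ 166  437   41   43 1057] [0.77683359 0.08250268] 0.061475969001230965 141.52812191630744
[ 447  437   41   43 1074] [0.70661671 0.32952172] 0.061585561535592984 37.70349053853001
[-0.20842231 -0.14548114 -0.11204309] 0.4987688769033709 [0.5310702  0.14728755 0.19454406]
```

View pics/c5.png

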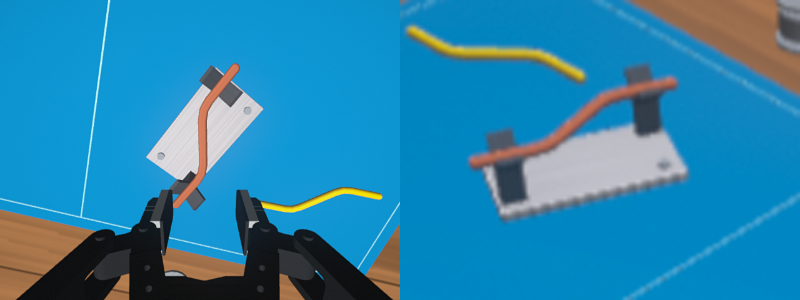

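The released pipe lies in both notches. It is about 2 mm from the seat point, with its yaw at 157.2° against the jig's 156.9°.

```bash
python3 -c "
from cell import robot
print(robot.job_done())"
```

```text
the job is handed in; nothing more can be done
None
```

The copper Z pipe is released and resting in both V notches of the jig, about 2 mm from the seat point and within 1° of its axis; I left the U and L pipes alone, and the job is handed in (no verdict was returned).

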